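Scoop wooden balls from the stock tray into a tub

TASK

Use the hand scoop to take wooden balls from the plywood tray and tip at least three of them into the round tub, never touching the balls with the gripper or arm. Spill none: every ball must end up either in the tub or in the tray. Leave the tub upright about where it stands, do not disturb the paint bottle or jar, and finish by putting the scoop down flat on the bench, empty, and letting go.

Things in the scene. Friction and masses are not known exactly. Their poses are not given: they have to be found in the camera images.
- tray: Open plywood tray, fixed. Origin: on its midline, at bench level; x along its length, away from the robot at yaw 0. Inner floor x -150 to 120, y -85 to 85, its surface 8 above the bench. Walls 6 thick, tops 45 above the bench; sides and near (-x) end upright; far (+x) end leans outward 30 degrees from upright, inner face at x = 120 at the floor, 140 at the rim.
- scoop: Loose hand scoop, about 0.15 kg: flat aluminium pan, open on top and at its +x front, wooden handle at the back; starts flat on the bench. Origin: centre of the pan's underside; x points out of the open front, z up. Pan 80 long (x -40 to 40), 96 wide, floor 2 thick, side and back walls 34 high, 3 thick; the side walls stop 14 short of the front lip.
- scoop_grip (a point): Grip point in the middle of the free part of the scoop's handle, 77 above the pan's underside and 72 behind (-x) the pan's centre. The handle is a bar 18 wide (y) and 20 thick that leans back 20 degrees: it runs from the foot of the pan's back wall to 29 beyond this point, along the scoop's direction (-0.342, 0, 0.940).
- scoop_lip (a point): Middle of the scoop's front lip, on its underside (40 in front of the scoop's origin).
- tub: Loose round white plastic tub, open on top, 0.35 kg, starts empty and upright. Origin: centre of its underside. Outer radius 74 at the foot, 84 at the rim, 65 high, wall 4, floor 8 thick.
- ball0: Loose dark wooden ball, 28 in diameter, varnished and smooth, 10 g; starts in the tray. Origin: its centre.
- ball1: Loose dark wooden ball, 28 in diameter, varnished and smooth, 10 g; starts in the tray. Origin: its centre.
- ball2: Loose dark wooden ball, 28 in diameter, varnished and smooth, 10 g; starts in the tray. Origin: its centre.
- ball3: Loose dark wooden ball, 28 in diameter, varnished and smooth, 10 g; starts in the tray. Origin: its centre.
- ball4: Loose dark wooden ball, 28 in diameter, varnished and smooth, 10 g; starts in the tray. Origin: its centre.
- paint_bottle: Bystander: blue paint bottle, 64 in diameter, 170 high. Origin: centre of its underside.
- paint_jar: Bystander: glass paint jar with a lid, 72 in diameter, 75 high. Origin: centre of its underside.

How it is judged:
At the end, for the whole second after the job is handed in: At least three balls lie in the tub, the others in tub or tray (ball centres 19 to 75 mm above the bench: none on the bench or in the scoop); the scoop rests flat on the bench (within 5 mm, tilt under 0.1 rad); the tub is upright (under 0.1 rad), within 50 mm of its start (height (world z) of ball0 between 0.019 and 0.075 m and height (world z) of ball1 between 0.019 and 0.075 m and height (world z) of ball2 between 0.019 and 0.075 m and height (world z) of ball3 between 0.019 and 0.075 m and height (world z) of ball4 between 0.019 and 0.075 m and ((horizontal distance between ball0 and tub below 0.078 m and height (world z) of ball0 below 0.075 m) or (horizontal distance between ball1 and tub below 0.078 m and height (world z) of ball1 below 0.075 m) or (horizontal distance between ball2 and tub below 0.078 m and height (world z) of ball2 below 0.075 m)) and ((horizontal distance between ball0 and tub below 0.078 m and height (world z) of ball0 below 0.075 m) or (horizontal distance between ball1 and tub below 0.078 m and height (world z) of ball1 below 0.075 m) or (horizontal distance between ball3 and tub below 0.078 m and height (world z) of ball3 below 0.075 m)) and ((horizontal distance between ball0 and tub below 0.078 m and height (world z) of ball0 below 0.075 m) or (horizontal distance between ball1 and tub below 0.078 m and height (world z) of ball1 below 0.075 m) or (horizontal distance between ball4 and tub below 0.078 m and height (world z) of ball4 below 0.075 m)) and ((horizontal distance between ball0 and tub below 0.078 m and height (world z) of ball0 below 0.075 m) or (horizontal distance between ball2 and tub below 0.078 m and height (world z) of ball2 below 0.075 m) or (horizontal distance between ball3 and tub below 0.078 m and height (world z) of ball3 below 0.075 m)) and ((horizontal distance between ball0 and tub below 0.078 m and height (world z) of ball0 below 0.075 m) or (horizontal distance between ball2 and tub below 0.078 m and height (world z) of ball2 below 0.075 m) or (horizontal distance between ball4 and tub below 0.078 m and height (world z) of ball4 below 0.075 m)) and ((horizontal distance between ball0 and tub below 0.078 m and height (world z) of ball0 below 0.075 m) or (horizontal distance between ball3 and tub below 0.078 m and height (world z) of ball3 below 0.075 m) or (horizontal distance between ball4 and tub below 0.078 m and height (world z) of ball4 below 0.075 m)) and ((horizontal distance between ball1 and tub below 0.078 m and height (world z) of ball1 below 0.075 m) or (horizontal distance between ball2 and tub below 0.078 m and height (world z) of ball2 below 0.075 m) or (horizontal distance between ball3 and tub below 0.078 m and height (world z) of ball3 below 0.075 m)) and ((horizontal distance between ball1 and tub below 0.078 m and height (world z) of ball1 below 0.075 m) or (horizontal distance between ball2 and tub below 0.078 m and height (world z) of ball2 below 0.075 m) or (horizontal distance between ball4 and tub below 0.078 m and height (world z) of ball4 below 0.075 m)) and ((horizontal distance between ball1 and tub below 0.078 m and height (world z) of ball1 below 0.075 m) or (horizontal distance between ball3 and tub below 0.078 m and height (world z) of ball3 below 0.075 m) or (horizontal distance between ball4 and tub below 0.078 m and height (world z) of ball4 below 0.075 m)) and ((horizontal distance between ball2 and tub below 0.078 m and height (world z) of ball2 below 0.075 m) or (horizontal distance between ball3 and tub below 0.078 m and height (world z) of ball3 below 0.075 m) or (horizontal distance between ball4 and tub below 0.078 m and height (world z) of ball4 below 0.075 m)) and height (world z) of scoop below 0.005 m and angle between each of scoop, tub's own z axis and vertical below 0.1 rad and linear speed of each of scoop, tub below 0.03 m/s and distance of tub from where it was at the start of the episode below 0.05 m); the robot touches nothing.
It fails at once if a ball is touched by the fingers or the arm (over 0.3 N) ((contact force between the fingers and ball0 above 0.3 N or contact force between the fingers and ball1 above 0.3 N or contact force between the fingers and ball2 above 0.3 N or contact force between the fingers and ball3 above 0.3 N or contact force between the fingers and ball4 above 0.3 N) or (contact force between the arm and ball0 above 0.3 N or contact force between the arm and ball1 above 0.3 N or contact force between the arm and ball2 above 0.3 N or contact force between the arm and ball3 above 0.3 N or contact force between the arm and ball4 above 0.3 N)).
It fails at once if the paint bottle or jar is moved by more than 30 mm or tipped (distance of any of paint_bottle, paint_jar from where it was at the start of the episode above 0.03 m or angle between any of paint_bottle, paint_jar's own z axis and vertical above 0.3 rad).
It also fails if it takes over 72 s, if anything falls off the work surface, if the arm or the gripper's body presses on something with over 40 N, if the wrist force passes 120 N, or if a joint passes its speed limit or range.

ROBOT

A 7-joint arm with a two-finger parallel gripper is mounted at the origin on the work surface. World frame = base frame: x ahead of the robot, y to its left, z up, the work surface at z = 0. Lengths are in m, angles in rad, forces in N, time in s.
With the tool pointing down it reaches from about 0.375 to 0.925 m from the base axis. Payload 3.1 kg.
Tool frame: the origin (TCP) lies between the finger pads; the fingertips stand 19 mm ahead of it and the grasp point (between the pads) is the TCP; z points along the fingers, y is the direction in which the jaws open and shut (so a half turn about z gives the same grasp; the last joint's range is limited). The gripper opens to 85 mm and grips with 20 to 120 N. Pads are 22 mm wide; open, the fingers measure 114 mm over their backs; the gripper's body (76 mm by 85 mm) begins 54 mm behind the grasp point. The pads swing forward as they close: fully open they stand 13 mm farther back than shut.
Start: joints at [-1.446, 0.383, 0.044, 1.598, -0.018, 1.161, -0.05], TCP at [0.144, 0.634, 0.25] pointing down, gripper open.
Joint ranges: [-2.61, 2.61], [-0.41, 2.15], [-1.48, 1.57], [0, 2.5], [-1.57, 4.71], [0.05, 1.97], [-2.85, 2.85]. Speed limits (rad/s): [2.79, 2.79, 3.14, 3.14, 3.14, 3.14, 3.14].

INTERFACE

Orientations are given as a unit quaternion [x, y, z, w].
In Python, from bench import move_ptp, movel, move_j, move_gripper, pause, inverse_kinematics, read_camera, camera_params, MotionError, sign_off, look_for, tip_of, read_time_s, read_qpos, read_joint_vel, read_effort, read_eef_pos, read_tcp_rot, read_ft_force, read_ft_torque, read_finger_gap gives the robot as it stands. Calls block until the motion is done:
- move_ptp(position, orientation): joint-space move of the TCP to a pose.
- movel(position, orientation=None, speed=0.15): straight line of the TCP; orientation=None keeps the orientation; speed is the mean speed in m/s.
- move_j(angles): joint-space move.
- move_gripper(opening, effort=None): finger opening in m; effort is the grip in N (None keeps the last); returns when the fingers have stopped.
- pause(seconds).
- inverse_kinematics(position, orientation): joint angles nearest the present ones, or None.
- read_camera(name): name is "scene" or "side" or "wrist"; returns the picture (384x512x3 uint8, red, green, blue); there is no depth.
- camera_params(name): a dict with "K" (3x3 intrinsics, pixels), "dist_coeffs" ([k1, k2, p1, p2, k3] as OpenCV has them; the pictures are not rectified), "camera_from_world" (4x4, takes a point from world to camera coordinates). Camera axes: x right, y down, z forward; pixel columns grow to the right and rows downward; lengths in m; the calibration is good to about 2 mm. A picture is of the moment at which its call begins: read the wrist's pose just before it. camera_params takes no time and is no camera call; for the wrist camera it gives the pose at the moment of the call.
A pose or a line that the arm cannot do raises MotionError and nothing moves.
- sign_off(): hands the job in, once; it reports no verdict.
Trained networks look in the newest picture that a camera, given by its name, has taken for a name from the list of things; names that differ only in an ending like _2 or _b are one class to them, and where a whole thing is asked for, a point or a joint stands for the part that bears it (a point fixed in the world has none). Each returns a list of dicts, best first, with "confidence" (0 to 1); they miss things now and then, are a little off and sometimes report something else, mostly with a low value. They report only what shows in the picture. A call takes as long as a camera call.
- look_for(camera, name): "at" ([column, row] in pixels, amid what is visible of it).
- tip_of(camera, name): "at" ([column, row] in pixels: a listed point, or the origin of a listed thing).
Readings, each from a call of its own:
- read_time_s(): time.
- read_qpos(): joint angles.
- read_joint_vel(): joint speeds.
- read_effort(): joint torques, N m.
- read_eef_pos(): TCP position.
- read_tcp_rot(): TCP orientation.
- read_ft_force(): force on the tool from outside, world axes, zero at the start.
- read_ft_torque(): the same for the moment, N m.
- read_finger_gap(): finger opening in m.
Only numpy, scipy, OpenCV 4.12 (cv2) and the standard library are available. Lean on these libraries where they do the work, as an engineer would, in place of code of your own. Each camera call takes 0.05 s, during which the arm holds its last target.

## Working session

There is one attempt and no reset: what is moved stays moved. The work goes in short steps, each a Python script; the robot and the scene stay as the last script left them, time stands still between calls to the robot, and variables do not carry over. Pictures are saved under pics/ and viewed, and the job is handed in when it is done.

```bash
mkdir -p pics; ls; python3 - <<'E'
from bench import *
import cv2
for n in ["scene","side","wrist"]:
    im=read_camera(n); cv2.imwrite(f"pics/a_{n}.png",im[:,:,::-1])
    p=camera_params(n); print(n,p)
    for t in ["tray","scoop","scoop_grip","scoop_lip","tub","ball0","paint_bottle","paint_jar"]:
        print(t,[(d['at'],round(d['confidence'],2)) for d in tip_of(n,t)][:6])
print(read_time_s(),read_eef_pos(),read_tcp_rot())
E
```

```text
pics
scene {'K': array([[403.46281747,   0.        , 254.20679814],
       [  0.        , 403.46281747, 195.32970306],
       [  0.        ,   0.        ,   1.        ]]), 'dist_coeffs': array([-0.0141746,  0.       ,  0.       ,  0.       ,  0.       ]), 'camera_from_world': array([[ 0.59451328,  0.80407271,  0.00458677, -0.35096129],
       [ 0.67075229, -0.49277713, -0.55431225, -0.33224261],
       [-0.44344709,  0.33262258, -0.83229616,  1.11479586],
       [ 0.        ,  0.        ,  0.        ,  1.        ]])}
tray [([138.3, 256.3], 0.77)]
scoop [([232.2, 198.4], 0.56)]
scoop_grip [([219.0, 152.3], 0.61), ([236.0, 214.6], 0.59), ([158.1, 248.1], 0.49)]
scoop_lip [([239.3, 215.7], 0.96), ([220.2, 156.0], 0.6)]
tub [([328.3, 156.3], 0.69)]
ball0 [([164.8, 281.1], 0.68), ([140.0, 304.0], 0.64), ([155.6, 246.6], 0.62), ([127.3, 265.9], 0.49), ([181.2, 257.9], 0.44)]
paint_bottle [([281.3, 298.6], 0.71)]
paint_jar [([320.1, 253.1], 0.86), ([140.6, 257.3], 0.33)]
side {'K': array([[430.48174504,   0.        , 249.9739852 ],
       [  0.        , 430.48174504, 190.01969375],
       [
[... 945 characters left out ...]

       [  0.        ,   0.        ,   1.        ]]), 'dist_coeffs': array([-0.07359834,  0.        ,  0.        ,  0.        ,  0.        ]), 'camera_from_world': array([[ 2.20101519e-01,  9.75476932e-01,  2.77526655e-04,
        -6.50443102e-01],
       [ 9.26058175e-01, -2.09040318e-01,  3.14194846e-01,
        -4.09231398e-02],
       [ 3.06547839e-01, -6.88977570e-02, -9.49358479e-01,
         3.79685504e-01],
       [ 0.00000000e+00,  0.00000000e+00,  0.00000000e+00,
         1.00000000e+00]])}
tray []
scoop []
scoop_grip []
scoop_lip []
tub []
ball0 []
paint_bottle []
paint_jar []
1.35 [0.14362568 0.63394202 0.25027459] [ 1.11160962e-01  9.93802415e-01 -6.58124919e-06 -1.00920149e-05]
```

View pics/a_scene.png

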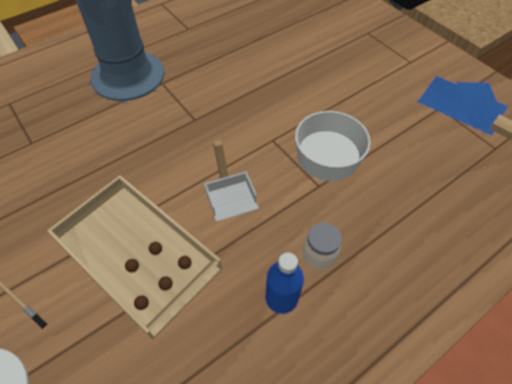

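View pics/a_side.png

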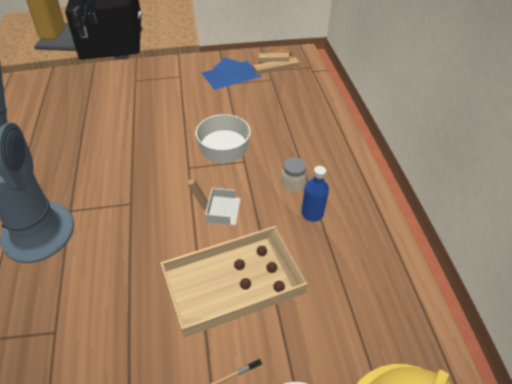

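```bash
cat > h.py <<'E'
import numpy as np, cv2
from bench import *
def ray(cam,px,P=None):
    P=P or camera_params(cam)
    u=cv2.undistortPoints(np.array([[px]],float),P['K'],P['dist_coeffs'])[0,0]
    T=P['camera_from_world'];R=T[:3,:3];o=-R.T@T[:3,3]
    return o,R.T@np.array([u[0],u[1],1.])
def onz(cam,px,z,P=None):
    o,d=ray(cam,px,P); return o+d*(z-o[2])/d[2]
def proj(cam,pts,P=None):
    P=P or camera_params(cam);T=P['camera_from_world']
    pts=np.atleast_2d(pts).astype(float)
    return cv2.projectPoints(pts@T[:3,:3].T+T[:3,3],np.zeros(3),np.zeros(3),P['K'],P['dist_coeffs'])[0][:,0]
E
python3 - <<'E'
from h import *
np.set_printoptions(precision=4,suppress=True)
S={'tray':([138.3,256.3],[236.4,279.2],0),'scoop':([232.2,198.4],[223.5,210.6],0),'grip':([219,152.3],[195.4,187],.077),'lip':([239.3,215.7],[236.6,209.9],0),'tub':([328.3,156.3],[225.8,149],0),'bottle':([281.3,298.6],[311.6,212.3],0),'jar':([320.1,253.1],[294,185.4],0)}
for k,(a,b,z) in S.items(): print(k,onz('scene',a,z),onz('side',b,z))
print([onz('scene',a,.022)[:2] for a in ([164.8, 281.1],[140.0, 304.0],[155.6, 246.6],[127.3, 265.9],[181.2, 257.9])])
print([onz('side',a,.022)[:2] for a in ([278.2, 285.3],[273.4, 266.6],[247.3, 283.1],[260.4, 250.9],[241.3, 267.5])])
E
```

```text
tray [ 0.5092 -0.2306  0.    ] [ 0.5116 -0.2245  0.    ]
scoop [0.5066 0.0015 0.    ] [ 0.5075 -0.006   0.    ]
grip [0.4361 0.0198 0.077 ] [0.4392 0.0227 0.077 ]
lip [ 0.5521 -0.0115  0.    ] [ 0.5434 -0.0092  0.    ]
tub [0.5434 0.2537 0.    ] [0.5453 0.2408 0.    ]
bottle [ 0.7486 -0.0531  0.    ] [ 0.7456 -0.0505  0.    ]
jar [0.7212 0.0695 0.    ] [ 0.7209  0.0553 -0.    ]
[array([ 0.597 , -0.2148]), array([ 0.6088, -0.2733]), array([ 0.5229, -0.1938]), array([ 0.5271, -0.2579]), array([ 0.5741, -0.1654])]
[array([ 0.6045, -0.2693]), array([ 0.6036, -0.2171]), array([ 0.5339, -0.2518]), array([ 0.5807, -0.1671]), array([ 0.5265, -0.2071])]
```

The tray is at the lower left with five balls at its far half. The scoop is at (232,198) with its handle toward the robot, and the tub is at (330,145). Next I'll zoom in to refine the poses.

```bash
python3 - <<'E'
import cv2
a=cv2.imread('pics/a_scene.png');b=cv2.imread('pics/a_side.png')
cv2.imwrite('pics/z1.png',cv2.resize(a[165:345,40:270],None,fx=3.4,fy=3.3,interpolation=cv2.INTER_CUBIC)[:600])
cv2.imwrite('pics/z2.png',cv2.resize(a[130:230,190:290],None,fx=6,fy=6,interpolation=cv2.INTER_CUBIC))
cv2.imwrite('pics/z3.png',cv2.resize(b[170:340,150:320],None,fx=3.5,fy=3.5,interpolation=cv2.INTER_CUBIC))
E
```

```text
(no output)
```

View pics/z1.png

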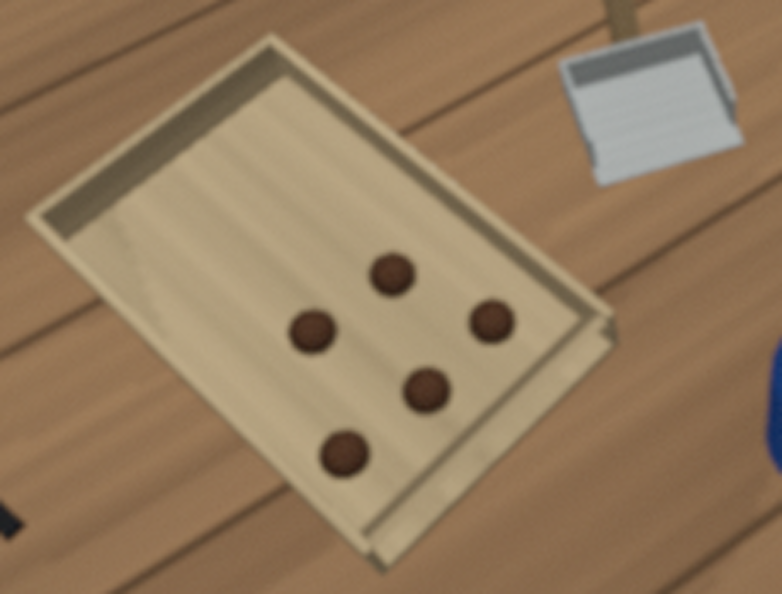

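View pics/z2.png

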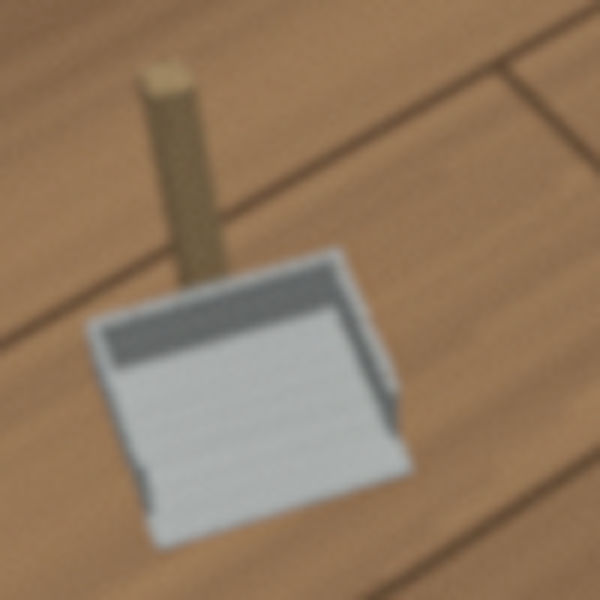

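View pics/z3.png

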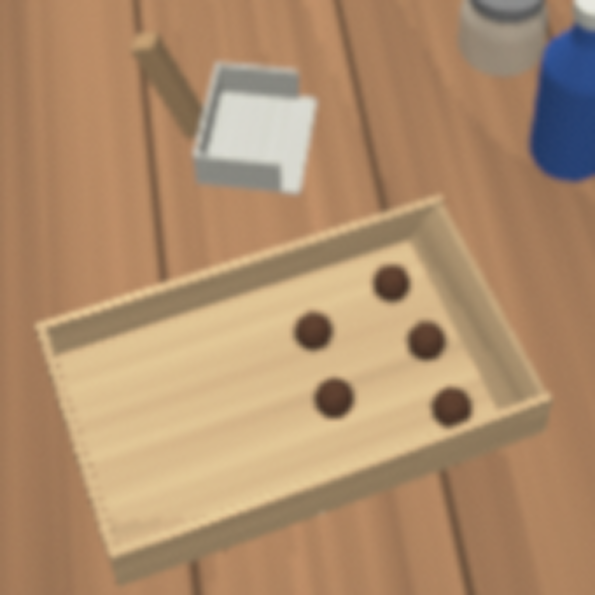

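```bash
cat > fit.py <<'E'
from h import *
from scipy.optimize import least_squares
np.set_printoptions(precision=4,suppress=True)
def s1(p): return [40+p[0]/3.4-.5+.15,165+p[1]/3.3-.35]
def s2(p): return [190+p[0]/6-.4,130+p[1]/6-.4]
def s3(p): return [150+p[0]/3.5-.35,170+p[1]/3.5-.35]
tray=[('scene',s1((271,34)),(-156,91,45)),('scene',s1((27,215)),(-156,-91,45)),('scene',s1((288,78)),(-150,85,8)),('scene',s1((68,240)),(-150,-85,8)),
('side',s3((38,325)),(-156,91,45)),('side',s3((113,557)),(-156,-91,45)),('side',s3((55,353)),(-150,85,8)),('side',s3((412,242)),(120,85,8)),('side',s3((497,408)),(120,-85,8))]
scoop=[('scene',s2((413,470)),(40,48,2)),('scene',s2((157,550)),(40,-48,2)),('scene',s2((340,248)),(-40,48,34)),('scene',s2((87,323)),(-40,-48,34)),('scene',s2((167,77)),(-82,0,104)),
('side',s3((316,97)),(40,48,2)),('side',s3((298,192)),(40,-48,2)),('side',s3((217,63)),(-40,48,34)),('side',s3((195,155)),(-40,-48,34)),('side',s3((147,43)),(-82,0,104))]
def world(q,pts):
    c,s=np.cos(q[2]),np.sin(q[2]);P=np.array(pts,float)/1000
    return np.c_[q[0]+c*P[:,0]-s*P[:,1],q[1]+s*P[:,0]+c*P[:,1],P[:,2]]
C={n:camera_params(n) for n in('scene','side')}
def fit(L,x0):
    f=lambda q:np.concatenate([proj(c,world(q,[m]),C[c])[0]-np.array(p) for c,p,m in L])
    r=least_squares(f,x0,loss='soft_l1'); return r.x,r.fun.reshape(-1,2)
if __name__=='__main__':
    for n,L,x0 in(('tray',tray,[.51,-.227,.2]),('scoop',scoop,[.507,0,-.2])):
        q,r=fit(L,x0);print(n,q);print(r)
        if n=='tray':
            B=np.array([[.6004,-.216],[.6065,-.2713],[.5245,-.2],[.5305,-.255],[.5775,-.1663]])-q[:2]
            c,s=np.cos(q[2]),np.sin(q[2]);print(B@np.array([[c,-s],[s,c]]))
    # tub rim ellipse
    for cam in C:
        print(cam)
E
python3 fit.py
python3 - <<'E'
import cv2
a=cv2.imread('pics/a_scene.png');b=cv2.imread('pics/a_side.png')
cv2.imwrite('pics/z4.png',cv2.hconcat([cv2.resize(a[100:190,285:380],(400,379),interpolation=2),cv2.resize(b[105:170,185:260],(400,379),interpolation=2)]))
E
```

```text
tray [ 0.5084 -0.2278  0.2235]
[[ 0.4338 -0.9829]
 [-0.6167  0.1443]
 [-0.4606 -1.317 ]
 [-0.8723  1.0227]
 [-0.2018 -1.4874]
 [ 0.1648 -0.9219]
 [ 0.2476 -0.0975]
 [-0.6212 -1.7242]
 [ 3.9531  4.9933]]
[[ 0.0923 -0.0089]
 [ 0.086  -0.0642]
 [ 0.0218  0.0235]
 [ 0.0155 -0.0315]
 [ 0.081   0.0446]]
scoop [ 0.5092 -0.0024 -0.2859]
[[-0.2346 -0.1329]
 [ 0.0564 -0.3731]
 [-0.5299  0.2401]
 [-0.2762 -0.168 ]
 [-0.429  -0.2954]
 [ 0.7453  0.048 ]
 [ 1.0276 -0.2066]
 [ 0.3863 -0.5577]
 [ 0.1416 -0.1306]
 [-0.4522 -1.0164]]
scene
side
```

View pics/z4.png

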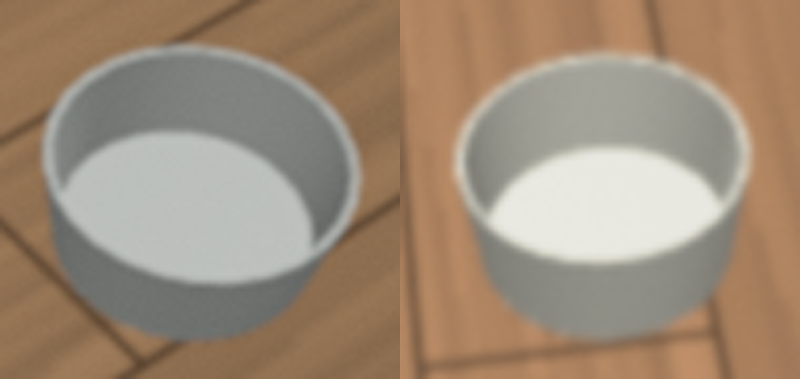

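```bash
cat > sc.py <<'E'
from h import *
from scipy.spatial.transform import Rotation as Rn
G=np.array([-.072,0,.077]); TZ=np.array([.342,0,-.94]);TZ/=np.linalg.norm(TZ)
SGN=-1  # tool y = SGN * scoop y
def Rs(yaw,pitch): # pitch>0 = lip up
    return Rn.from_euler('z',yaw)*Rn.from_euler('y',-pitch)
def tool_in_scoop():
    y=np.array([0,SGN,0.]);return Rn.from_matrix(np.c_[np.cross(y,TZ),y,TZ])
def pose(ref,yaw,pitch,pt=(.04,0,0),back=0.):
    """TCP pose so that scoop point pt is at world ref."""
    R=Rs(yaw,pitch);g=np.array(ref)+R.apply(G-np.array(pt)-back*TZ)
    return g,(R*tool_in_scoop()).as_quat()
TRAY=np.array([.5084,-.2278,.2235])
def tw(x,y,z):
    c,s=np.cos(TRAY[2]),np.sin(TRAY[2]);return np.array([TRAY[0]+c*x-s*y,TRAY[1]+s*x+c*y,z])
E
python3 - <<'E'
from fit import *
q,r=fit(tray[:-1],[.51,-.227,.2]);print(q)
C={n:camera_params(n) for n in('scene','side')}
t=np.linspace(0,2*np.pi,200)
def f(q):
    o=[]
    P=np.c_[q[0]+.084*np.cos(t),q[1]+.084*np.sin(t),0*t+.065]
    a=proj('scene',P,C['scene']);b=proj('side',P,C['side'])
    return [a[:,0].min()-295.2,a[:,0].max()-370.3,a[:,1].min()-110.7,b[:,0].min()-195.7,b[:,0].max()-250.6,b[:,1].min()-113.9]
rr=least_squares(f,[.545,.247]);print(rr.x,rr.fun)
import sc;from sc import *
print(read_qpos())
for sg in(1,-1):
    sc.SGN=sg
    print(sg)
    for n,a in {'grasp':((.5092,-.0024,0),-.2859,0,(0,0,0),0),'pre':((.5092,-.0024,0),-.2859,0,(0,0,0),.1),
     'entry':(tw(0,-4,9),0.2235,0),'wall':(tw(.117,-.004,.009),.2235,-.05),'tilt':(tw(.13,-.004,.04),.2235,.4),'lift':(tw(.12,-.004,.2),.2235,.4),
     'carry':((.55,.23,.2),.2,.4),'dump0':((.53,.23,.08),.2,0),'dump':((.53,.23,.08),.2,-.9)}.items():
        if n=='entry': a=(tw(.0,-.004,.009),.2235,0)
        p,o=pose(*a);print(n,p,inverse_kinematics(p,o))
E
```

```text
[ 0.5089 -0.2298  0.2136]
[0.5416 0.2541] [-0.1998 -0.0812 -0.1161  0.0461  0.2536 -0.4607]
[-1.4458  0.3829  0.0439  1.5979 -0.0179  1.1612 -0.0499]
1
grasp [0.4401 0.0179 0.077 ] [-0.7376  0.135   0.5025  2.4529  0.3961  0.2893  0.6717]
pre [0.4073 0.0275 0.171 ] [-1.0133 -0.2522  0.6487  2.4568  0.5878  0.6841  0.5024]
entry [ 0.4001 -0.2565  0.086 ] [-0.485   0.7445  1.3817  2.3272 -1.3764  1.0425 -2.7096]
wall [ 0.5181 -0.2297  0.0915] [ 0.7868  0.3669 -0.3883  2.0694 -0.0965  0.4947  2.3122]
tilt [ 0.5062 -0.2324  0.0673] [ 1.7487  0.9464 -1.2665  2.2518  1.3943  0.2366  1.3327]
lift [ 0.4965 -0.2346  0.2273] [-0.6701  0.2084  1.4556  2.2874 -1.3029  0.833  -2.8019]
carry [0.4195 0.2035 0.2273] None
dump0 [0.4202 0.2077 0.157 ] [-1.0474 -0.0205  0.4056  2.3481  0.3171  0.5158  0.877 ]
dump [0.5209 0.2282 0.2156] [-0.6221  0.6054  0.2877  1.4687 -0.2345  1.6426  1.4829]
-1
grasp [0.4401 0.0179 0.077 ] [-1.4798  0.5504  1.4007  2.4711 -1.0722  0.4374 -1.0911]
pre [0.4073 0.0275 0.171 ] [ 0.6301 -0.1667 -0.8652  2.3969  0.0917  0.5526 -2.175 ]
entry [ 0.4001 -0.2565  0.086 ] [-0.365   0.4634  1.1628  2.3251 -1.1665  0.7766  0.3029]
wall [ 0.5181 -0.2297  0.0915] [-0.3406  0.5021  0.9279  2.1188 -0.9976  0.718  -0.0867]
tilt [ 0.5062 -0.2324  0.0673] [ 1.7487  0.9464 -1.2665  2.2518  1.3943  0.2366 -1.8089]
lift [ 0.4965 -0.2346  0.2273] [-0.9441 -0.2261  1.5698  2.2876 -0.7925  0.4881 -0.0212]
carry [0.4195 0.2035 0.2273] [ 0.2897 -0.3218 -0.9372  2.4813  0.4312  0.2001 -2.4783]
dump0 [0.4202 0.2077 0.157 ] [-0.9876 -0.0173  0.3454  2.3458  0.3132  0.5152 -2.2623]
dump [0.5209 0.2282 0.2156] [-0.8933  0.6937  0.7082  1.4841 -0.4224  1.689  -1.4788]
```

```bash
sed -i 's/^TRAY=.*/TRAY=np.array([.5089,-.2298,.2136])/; s/^G=.*/G=np.array([-.072,0,.077])\ndef setA(a):\n    global TZ; TZ=np.array([np.sin(a),0,-np.cos(a)])\nsetA(0.)/' sc.py
python3 - <<'E'
import sc;from sc import *
np.set_printoptions(precision=2,suppress=True)
Y=TRAY[2]
L={'grasp':((.5092,-.0024,0),-.2859,0,(0,0,0),0),'pre':((.5092,-.0024,0),-.2859,0,(0,0,0),.1),
     'entry':(tw(-.04,-.004,.009),Y,0),'entryup':(tw(-.04,-.004,.12),Y,0),'wall':(tw(.117,-.004,.009),Y,-.05),'tilt':(tw(.13,-.004,.04),Y,.4),'lift':(tw(.12,-.004,.2),Y,.4),
     'carry':((.54,.2,.2),1.3,.4),'dump0':((.54,.22,.08),1.3,0),'dump':((.54,.22,.08),1.3,-.9)}
for a in(0.,-.15):
  for sg in(1,-1):
    sc.SGN=sg;sc.setA(a)
    print(a,sg)
    for n,k in L.items():
        p,o=sc.pose(*k);print(n,p,inverse_kinematics(p,o))
E
```

```text
0.0 1
grasp [0.44 0.02 0.08] [-0.81  0.32  0.75  2.24 -0.34  0.69  1.47]
pre [0.44 0.02 0.18] [-0.89  0.07  0.8   2.18 -0.06  0.91  1.22]
entry [ 0.36 -0.27  0.09] [ 0.7   0.25 -0.17  2.19  0.07  0.71  2.27]
entryup [ 0.36 -0.27  0.2 ] [ 0.71  0.07 -0.17  2.11  0.01  0.96  2.31]
wall [ 0.52 -0.23  0.09] [-0.42  0.67  0.98  1.92 -0.64  0.96  2.65]
tilt [ 0.51 -0.23  0.07] [ 1.03  0.43 -0.6   2.14 -0.08  0.34  2.37]
lift [ 0.5  -0.24  0.23] [ 1.09  0.12 -0.61  2.06 -0.3   0.7   2.48]
carry [0.5  0.07 0.23] [-1.21  0.35  1.42  2.09 -0.85  1.13 -2.79]
dump0 [0.51 0.11 0.16] [-0.62  0.26  0.36  2.   -0.12  0.9   2.68]
dump [0.54 0.21 0.22] [-0.71  0.7   0.04  1.44  0.46  1.77  2.1 ]
0.0 -1
grasp [0.44 0.02 0.08] [-1.13  0.52  1.16  2.25 -0.69  0.8  -1.35]
pre [0.44 0.02 0.18] [-1.42  0.27  1.45  2.19 -0.34  0.94 -1.63]
entry [ 0.36 -0.27  0.09] [-0.45  0.51  1.16  2.23 -0.66  0.81 -0.2 ]
entryup [ 0.36 -0.27  0.2 ] [-0.34  0.05  0.92  2.15 -0.05  0.96 -0.75]
wall [ 0.52 -0.23  0.09] [-0.34  0.6   0.85  1.92 -0.52  0.92 -0.58]
tilt [ 0.51 -0.23  0.07] [-0.29  0.54  0.92  2.19 -1.29  0.71  
[... 953 characters left out ...]
.9   2.07]
-0.15 -1
grasp [0.44 0.02 0.08] [-1.04  0.64  1.16  2.16 -0.74  1.01 -1.28]
pre [0.45 0.01 0.18] [-1.19  0.58  1.39  2.07 -0.62  1.21 -1.34]
entry [ 0.36 -0.27  0.09] [-0.3   0.44  0.91  2.16 -0.32  0.84 -0.55]
entryup [ 0.36 -0.27  0.2 ] [-0.37  0.17  0.93  2.09 -0.03  1.06 -0.78]
wall [ 0.52 -0.23  0.09] [-0.31  0.65  0.8   1.82 -0.39  1.04 -0.71]
tilt [ 0.51 -0.23  0.07] [-0.33  0.56  0.93  2.12 -1.02  0.72 -0.08]
lift [ 0.5  -0.24  0.23] [-0.4   0.16  0.93  2.03 -0.39  0.86 -0.61]
carry [0.5  0.07 0.23] [-0.91  0.12  0.89  2.05 -0.41  0.98 -0.07]
dump0 [0.51 0.11 0.16] [-0.92  0.35  0.65  1.96 -0.1   0.98 -0.5 ]
dump [0.54 0.21 0.22] [-1.1   0.87  0.62  1.41  0.25  1.76 -0.79]
```

```bash
python3 - <<'E'
import sc;from sc import *
np.set_printoptions(precision=2,suppress=True)
move_j([-0.05,.25,0,1.75,0,1.14,-1.7])
print(read_time_s(),read_eef_pos(),Rn.from_quat(read_tcp_rot()).as_matrix()[:,1:])
Y=TRAY[2]
L={'grasp':((.5092,-.0024,0),-.2859,0,(0,0,0),0),'pre':((.5092,-.0024,0),-.2859,0,(0,0,0),.1),
     'entry':(tw(-.04,-.004,.009),Y,0),'entryup':(tw(-.04,-.004,.12),Y,0),'wall':(tw(.117,-.004,.009),Y,-.05),'tilt':(tw(.13,-.004,.04),Y,.4),'lift':(tw(.12,-.004,.2),Y,.4),
     'carry':((.54,.2,.2),1.3,.4),'dump0':((.54,.22,.08),1.3,0),'dump':((.54,.22,.08),1.3,-.9)}
for n,k in L.items():
        p,o=sc.pose(*k);print(n,p,inverse_kinematics(p,o))
im=read_camera('wrist');cv2.imwrite('pics/w1.png',im[:,:,::-1])
E
```

```text
4.1083 [ 0.58 -0.01  0.26] [[-0.08  0.  ]
 [-1.    0.  ]
 [-0.   -1.  ]]
grasp [0.44 0.02 0.08] [-0.12  0.25 -0.02  2.21  0.01  0.68 -2.  ]
pre [0.44 0.02 0.18] [-0.12  0.08 -0.02  2.15  0.    0.92 -1.99]
entry [ 0.36 -0.27  0.09] [ 0.37  0.25  0.19  2.2  -0.07  0.7  -0.75]
entryup [ 0.36 -0.27  0.2 ] [ 0.36  0.06  0.19  2.12 -0.01  0.96 -0.8 ]
wall [ 0.52 -0.23  0.09] [ 0.26  0.44  0.09  1.89 -0.02  0.85 -1.  ]
tilt [ 0.51 -0.23  0.07] [ 0.51  0.36 -0.02  2.16 -0.7   0.4  -0.24]
lift [ 0.5  -0.24  0.23] [ 0.24  0.07  0.28  2.09 -0.44  0.72 -0.54]
carry [0.5  0.07 0.23] [ 0.15  0.11 -0.16  2.05 -0.47  0.93 -0.  ]
dump0 [0.51 0.11 0.16] [-0.07  0.27 -0.25  1.98  0.08  0.91 -0.64]
dump [0.54 0.21 0.22] [-0.48  0.72 -0.31  1.42  0.61  1.86 -1.16]
```

View pics/w1.png

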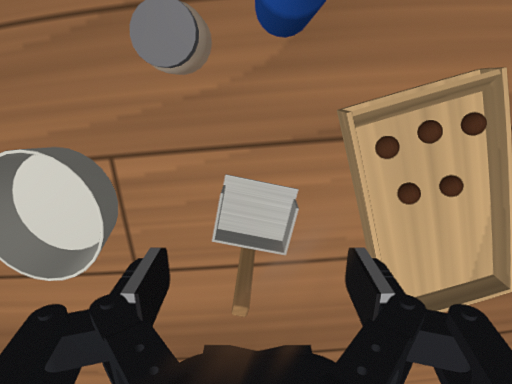

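This wrist view shows everything: scoop at (256,215), tray on the right with all five balls, and tub at the left. I'll overlay my fitted models on it.

```bash
python3 - <<'E'
import fit;from fit import *
from sc import *
np.set_printoptions(precision=4,suppress=True)
P=camera_params('wrist');im=cv2.imread('pics/w1.png')
big=cv2.resize(im[50:320,200:512],None,fx=2.4,fy=2.2,interpolation=2)
def dr(pts,col):
    p=proj('wrist',pts,P); p=((p-[200,50]+.5)*[2.4,2.2]).astype(int);cv2.polylines(big,[p.reshape(-1,1,2)],True,col,1)
for z,a,b,w,col in((8,-150,120,85,(255,0,0)),(45,-156,147,91,(0,0,255)),(45,-150,140,85,(0,255,0))):
    dr(world(TRAY,[(a,-w,z),(b,-w,z),(b,w,z),(a,w,z)]),col)
s=[.5092,-.0024,-.2859]
dr(world(s,[(40,48,2),(40,-48,2),(-40,-48,2),(-40,48,2)]),(0,0,255))
dr(world(s,[(26,48,34),(26,-48,34),(-40,-48,34),(-40,48,34)]),(0,255,0))
dr(world(s,[(-82,9,104),(-82,-9,104)]),(255,0,0))
cv2.imwrite('pics/ov1.png',big)
d=look_for('wrist','ball0');
for k in d:
    w=onz('wrist',k['at'],.022,P);v=w[:2]-TRAY[:2];c,s_=np.cos(TRAY[2]),np.sin(TRAY[2])
    print(k['at'],round(k['confidence'],2),w[:2],c*v[0]+s_*v[1],-s_*v[0]+c*v[1])
E
```

```text
[451.7, 185.7] 0.94 [ 0.5299 -0.2516] 0.015943363300258397 -0.025777172673537727
[472.6, 122.3] 0.82 [ 0.6082 -0.2691] 0.08867564268810252 -0.05941880859165825
[408.2, 195.9] 0.79 [ 0.5206 -0.1957] 0.018688975983314184 0.030843754699651674
[429.6, 132.3] 0.77 [ 0.5993 -0.2161] 0.09120850671982962 -0.005791443066172297
[385.4, 149.9] 0.55 [ 0.5815 -0.1633] 0.0851028860660168 0.0496278857841956
```

View pics/ov1.png

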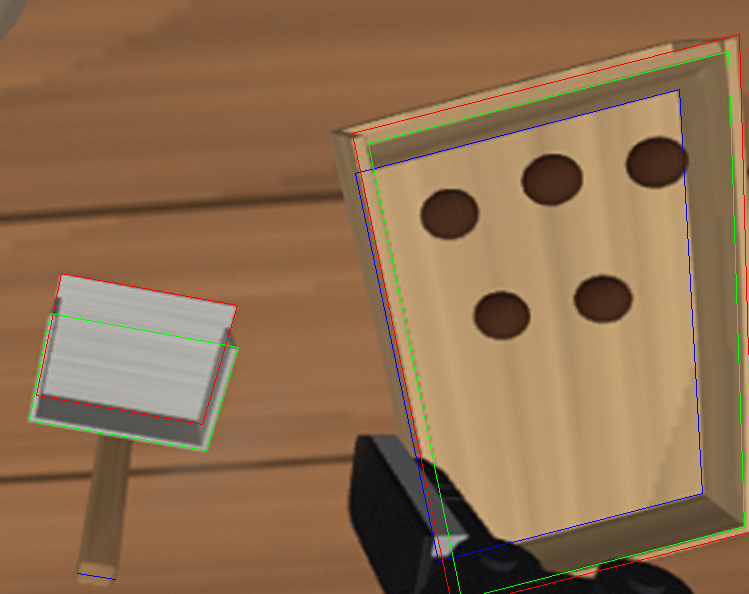

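```bash
python3 - <<'E'
import sc;from sc import *
np.set_printoptions(precision=4,suppress=True)
s=((.5092,-.0024,0),-.2859,0,(0,0,0))
p,o=pose(*s,.1);move_ptp(p,o)
p,o=pose(*s,0);movel(p,o,speed=.12)
print(read_time_s(),read_eef_pos()-p,read_ft_force())
move_gripper(.01,100)
print(read_time_s(),read_finger_gap(),read_ft_force(),read_ft_torque())
for n in('scene','side','wrist'): cv2.imwrite(f'pics/b_{n}.png',read_camera(n)[:,:,::-1])
p[2]+=.03;movel(p,o,speed=.08)
pause(.3)
print(read_time_s(),read_eef_pos()-p,read_finger_gap(),read_ft_force(),read_ft_torque())
for n in('scene','side','wrist'): cv2.imwrite(f'pics/c_{n}.png',read_camera(n)[:,:,::-1])
a=cv2.imread('pics/b_side.png');b=cv2.imread('pics/c_side.png')
cv2.imwrite('pics/bc.png',cv2.hconcat([cv2.resize(i[120:250,160:290],(400,400),interpolation=2) for i in(a,b)]))
E
```

```text
5.9083 [0.001  0.     0.0006] [ 0.2609 -0.1984  0.5291]
6.5417 0.016841170474262805 [-1.4821  0.0508  5.115 ] [0.0007 0.2958 0.0547]
7.5167 [-0.0004 -0.0001 -0.0005] 0.016722006138100848 [-0.0553 -0.8408 -1.2377] [-0.0122  0.001  -0.0098]
```

View pics/bc.png

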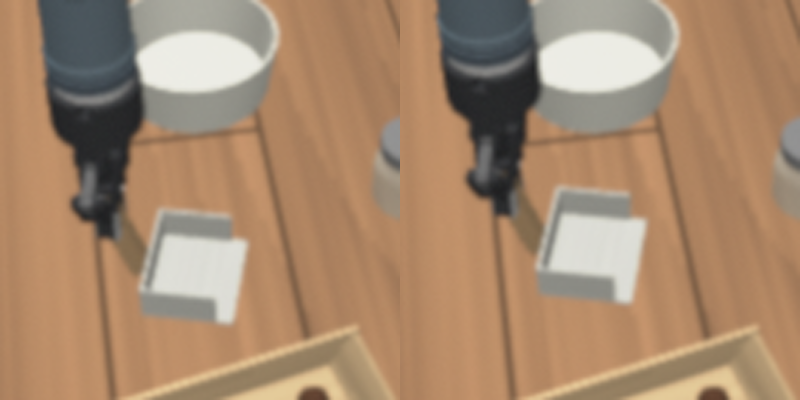

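View pics/c_wrist.png

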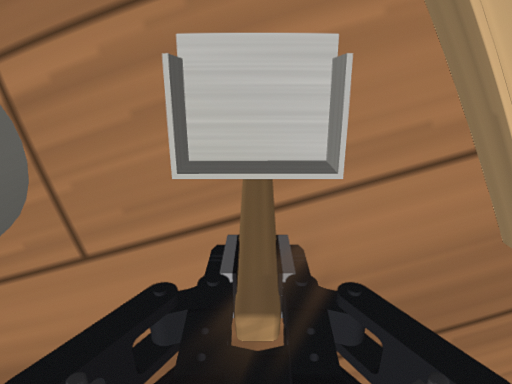

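The grasp is symmetric and the scoop is level. Now a numeric check of its pose in the hand from the wrist picture.

```bash
python3 - <<'E'
import sc;from sc import *
from scipy.optimize import least_squares
np.set_printoptions(precision=4,suppress=True)
P=camera_params('wrist');pos=read_eef_pos();Rt=Rn.from_quat(read_tcp_rot())
M=np.array([(40,48,2),(40,-48,2),(-40,48,34),(-40,-48,34)])/1000
obs=np.array([(177,34.5),(338.5,34.5),(172,179),(343.5,179)])
def pr(q): # dx along scoop x, dz, pitch
    R=Rt*tool_in_scoop().inv()*Rn.from_euler('y',-q[2])
    return proj('wrist',pos+R.apply(M-G+[q[0],0,q[1]]),P)
print(pr([0,0,0])-obs)
r=least_squares(lambda q:(pr([q[0],0,q[1]])-obs).ravel(),[0,0]);print(r.x,r.fun)
E
```

```text
[[-1.1936 -3.0284]
 [ 1.0708 -2.8673]
 [-0.3023 -1.2799]
 [-0.018  -1.1366]]
[-0.0001 -0.0171] [-0.2601 -0.0235  0.122   0.1349  0.0704 -0.1386 -0.3968  0.0039]
```

```bash
python3 - <<'E'
s=open('sc.py').read()
s=s.replace("""    R=Rs(yaw,pitch);g=np.array(ref)+R.apply(G-np.array(pt)-back*TZ)
    return g,(R*tool_in_scoop()).as_quat()""","""    R=Rs(yaw,pitch);R2=Rs(yaw,pitch+PO);g=np.array(ref)+R.apply(G-np.array(pt))-R2.apply(back*TZ)
    return g,(R2*tool_in_scoop()).as_quat()""").replace("SGN=-1","PO=.017\nSGN=-1")
open('sc.py','w').write(s)
E
python3 - <<'E'
import sc;from sc import *
np.set_printoptions(precision=4,suppress=True)
Y=TRAY[2]
p=read_eef_pos();p[2]+=.08;movel(p,None,speed=.15)
p,o=pose(tw(-.03,0,.12),Y,-.03);move_ptp(p,o)
print(read_time_s(),read_qpos(),read_eef_pos()-p)
p,o=pose(tw(-.03,0,.025),Y,-.03);movel(p,o,speed=.12)
print(read_time_s(),read_ft_force())
for n in('scene','side','wrist'): cv2.imwrite(f'pics/d_{n}.png',read_camera(n)[:,:,::-1])
a=cv2.imread('pics/d_side.png');b=cv2.imread('pics/d_wrist.png')
cv2.imwrite('pics/d.png',cv2.hconcat([cv2.resize(a[180:340,140:320],(400,400),interpolation=2),cv2.resize(b,(400,400))]))
E
```

```text
9.45 [ 0.229   0.0672  0.2915  2.1091 -0.0132  0.9795 -0.8288] [ 0.0001  0.0013 -0.0009]
10.3917 [-0.179   0.1681  0.009 ]
```

View pics/d.png

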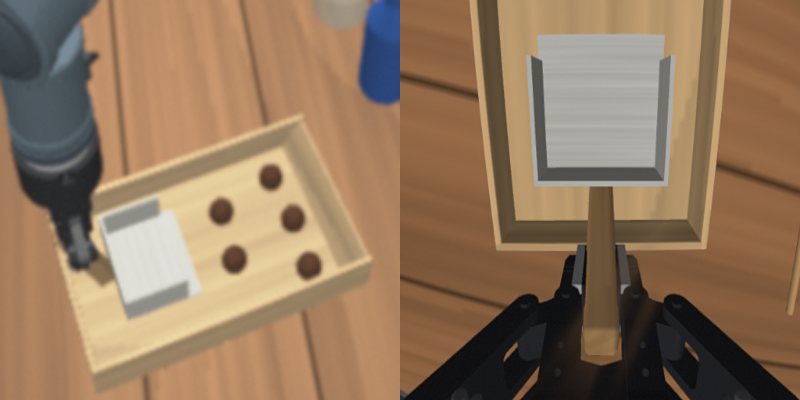

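View pics/d_wrist.png

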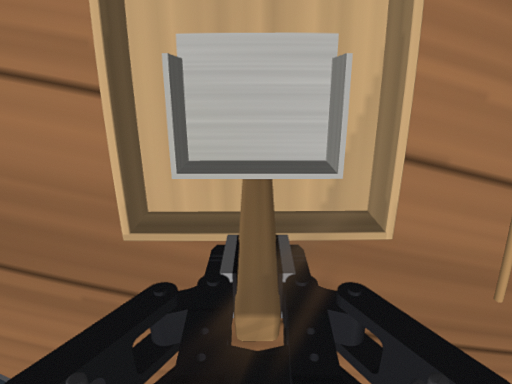

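Scoop is centred and square in the tray, ahead of all the balls. Next: lower until it touches lightly, then advance slowly.

```bash
python3 - <<'E'
import sc;from sc import *
np.set_printoptions(precision=3,suppress=True)
Y=TRAY[2]
P=camera_params('wrist')
print(proj('wrist',[tw(-.15,.085,.008),tw(-.15,-.085,.008),tw(-.156,.091,.045),tw(-.156,-.091,.045)],P),"obs (148,211),(368,211),(124,240),(393,239)")
for z in(.014,.012,.011,.010,.009,.008,.007):
    p,o=pose(tw(-.03,0,z),Y,-.03);movel(p,o,speed=.05)
    f=read_ft_force();print(z,read_eef_pos()-p,f)
    if f[2]>1.2:break
print(read_time_s())
E
```

```text
[[146.817 209.642]
 [366.396 209.79 ]
 [121.106 239.336]
 [391.965 239.511]] obs (148,211),(368,211),(124,240),(393,239)
0.014 [-0.001  0.    -0.001] [ 0.028 -0.257 -0.565]
0.012 [-0. -0. -0.] [ 0.166 -0.049 -1.673]
0.011 [-0.  0. -0.] [ 0.102 -0.71  -0.78 ]
0.01 [-0.  0. -0.] [ 0.536  0.294 -0.709]
0.009 [-0.  0. -0.] [-0.241 -0.174 -1.349]
0.008 [-0.  0. -0.] [-0.843 -0.504 -1.119]
0.007 [-0.  0. -0.] [-0.825  0.439 -1.609]
12.4083
```

```bash
python3 - <<'E'
import sc;from sc import *
np.set_printoptions(precision=3,suppress=True)
Y=TRAY[2]
for z in(.006,.005,.004,.003):
    p,o=pose(tw(-.03,0,z),Y,-.03);movel(p,o,speed=.05)
    f=np.mean([read_ft_force() for _ in range(3)],0);print(z,read_eef_pos()-p,f,read_ft_torque())
    if f[2]>2:break
print(read_time_s())
E
```

```text
0.006 [ 0. -0.  0.] [-1.412  0.095  1.894] [0.035 0.021 0.008]
0.005 [-0.    -0.     0.001] [-4.462  0.299  7.649] [0.324 0.189 0.057]
12.9083
```

```bash
python3 - <<'E'
import sc;from sc import *
np.set_printoptions(precision=3,suppress=True)
Y=TRAY[2]
p,o=pose(tw(-.03,0,.0068),Y,-.03);movel(p,o,speed=.05)
for x in(.03,.07):
    p,o=pose(tw(x,0,.0068),Y,-.03);movel(p,o,speed=.04)
    print(x,read_eef_pos()-p,read_ft_force(),read_time_s())
for n in('scene','side','wrist'): cv2.imwrite(f'pics/e_{n}.png',read_camera(n)[:,:,::-1])
a=cv2.imread('pics/e_side.png');b=cv2.imread('pics/e_scene.png')
cv2.imwrite('pics/e.png',cv2.hconcat([cv2.resize(a[180:340,140:320],(400,400),interpolation=2),cv2.resize(b[165:345,40:230],(400,400))]))
E
```

```text
0.03 [-0. -0. -0.] [-0.006 -0.306 -0.16 ] 14.8083
0.07 [-0. -0. -0.] [ 0.352  0.186 -1.044] 15.9583
```

View pics/e.png

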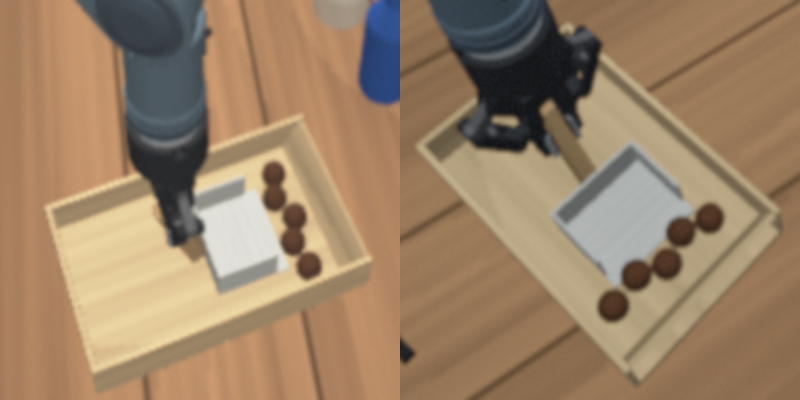

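Two balls sit against the lip, with a third just ahead in the middle. The outer two are beside it. Advancing to the wall now, with force checks.

```bash
python3 - <<'E'
import sc;from sc import *
np.set_printoptions(precision=3,suppress=True)
Y=TRAY[2];u=np.array([np.cos(Y),np.sin(Y),0])
for x in(.095,.105,.110,.114,.117):
    p,o=pose(tw(x,0,.0068),Y,-.03);movel(p,o,speed=.04)
    f=read_ft_force();print(x,(read_eef_pos()-p)@u,f@u,f,read_time_s())
    if abs(f@u)>12: break
for n in('scene','side','wrist'): cv2.imwrite(f'pics/f_{n}.png',read_camera(n)[:,:,::-1])
a=cv2.imread('pics/f_side.png');b=cv2.imread('pics/f_scene.png')
cv2.imwrite('pics/f.png',cv2.hconcat([cv2.resize(a[180:340,140:320],(400,400),interpolation=2),cv2.resize(b[165:345,40:230],(400,400))]))
E
```

```text
0.095 -0.00020206983018995327 0.37784760875863765 [ 0.417 -0.141 -0.904] 16.8833
0.105 0.00045215390491205675 -0.3504831567150038 [-0.173 -0.858 -1.008] 17.2833
0.11 0.0005967763573590054 -0.17925845315688962 [-0.047 -0.628 -0.084] 17.5583
0.114 0.0005606438944868033 0.42199478921815553 [ 0.469 -0.171 -1.775] 17.8083
0.117 -0.0008268826983492929 -2.535866914888668 [-2.667  0.333  1.311] 18.0583
```

View pics/f.png

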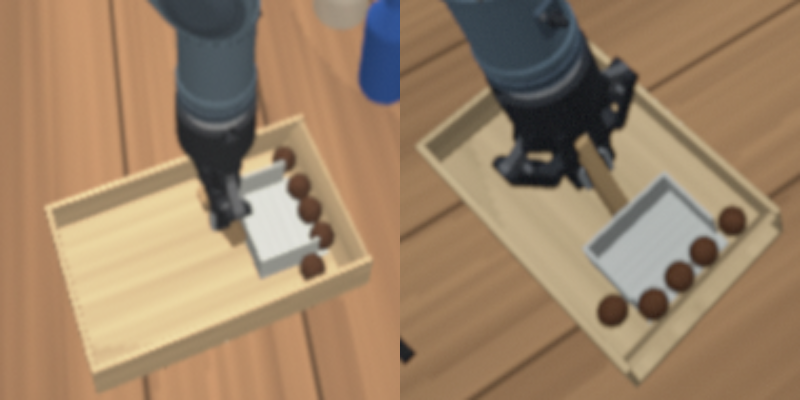

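View pics/f_wrist.png

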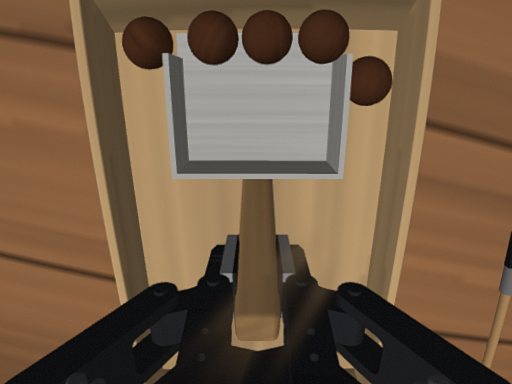

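All three centre balls are on the lip at the wall (cols 212, 267, 324). The right one sits about 38 mm off centre, half in front of the side wall, so I'll shift the scoop sideways about 5 mm.

```bash
python3 - <<'E'
import sc;from sc import *
np.set_printoptions(precision=3,suppress=True)
Y=TRAY[2]
p,o=pose(tw(.1162,-.0055,.007),Y,-.03);movel(p,o,speed=.03)
print(read_ft_force(),read_time_s())
cv2.imwrite('pics/g_wrist.png',read_camera('wrist')[:,:,::-1])
E
```

```text
[ 0.512  0.358 -1.344] 18.5417
```

View pics/g_wrist.png

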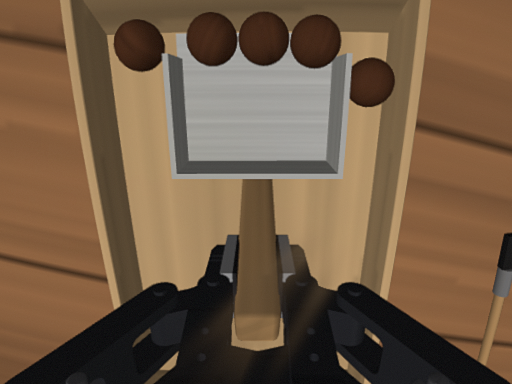

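```bash
python3 - <<'E'
import sc;from sc import *
np.set_printoptions(precision=3,suppress=True)
Y=TRAY[2];t30=np.tan(np.pi/6)
for k,th in enumerate((.05,.12,.2,.3,.4)):
    h=.08*np.sin(th)
    p,o=pose(tw(.1158+h*t30*.95,-.0065,.008+h),Y,th);movel(p,o,speed=.04)
    print(th,read_ft_force(),read_time_s())
    if th in(.12,.2,.4): cv2.imwrite(f'pics/h{k}.png',read_camera('wrist')[:,:,::-1])
cv2.imwrite('pics/h.png',cv2.hconcat([cv2.resize(cv2.imread(f'pics/h{k}.png'),(266,200)) for k in(1,2,4)]))
print(read_qpos())
E
```

```text
0.05 [ 0.138  0.497 -1.59 ] 18.8917
0.12 [-0.719  0.125  1.436] 19.1417
0.2 [-1.319 -2.01   2.451] 19.4417
0.3 [-0.528 -1.119  1.994] 19.7917
0.4 [0.263 1.191 3.17 ] 20.1333
[ 0.608  0.37  -0.117  2.153 -0.667  0.376 -0.255]
```

View pics/h.png

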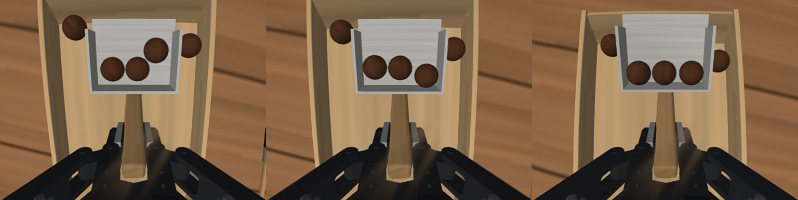

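Three balls are lying against the back wall of the pan and the other two stay in the tray. Lifting and carrying.

```bash
cat > tub.py <<'E'
from sc import *
TUB=np.array([.5416,.2541]);YD=1.25
def dp(z,pitch,off=-.042):
    u=np.array([np.cos(YD),np.sin(YD)]);return pose(np.r_[TUB+off*u,z],YD,pitch)
E
python3 - <<'E'
from tub import *
import tub
np.set_printoptions(precision=3,suppress=True)
Y=TRAY[2]
p,o=pose(tw(.128,-.0065,.18),Y,.4);movel(p,o,speed=.1)
print(read_time_s(),read_qpos())
try:
    c=[pose((.57,-.05,.18),.6,.4),pose((.55,.1,.17),1.0,.4),dp(.15,.4)]
    for p,o in c:
        movel(p,o,speed=.13);print(read_time_s(),read_qpos())
except MotionError as e: print('ERR',e)
for n in('wrist','side','scene'): cv2.imwrite(f'pics/i_{n}.png',read_camera(n)[:,:,::-1])
a=cv2.imread('pics/i_side.png');b=cv2.imread('pics/i_wrist.png')
cv2.imwrite('pics/i.png',cv2.hconcat([cv2.resize(a[80:340,120:340],(400,470)),cv2.resize(b,(400,470))]))
E
```

```text
21.7417 [ 0.514  0.12  -0.003  2.093 -0.452  0.662 -0.524]
22.825 [ 0.481  0.008 -0.084  2.21  -0.517  0.755 -0.223]
23.8583 [ 0.37   0.067 -0.196  2.175 -0.525  0.804 -0.046]
24.7917 [ 0.257  0.146 -0.299  2.142 -0.506  0.775 -0.007]
```

View pics/i.png

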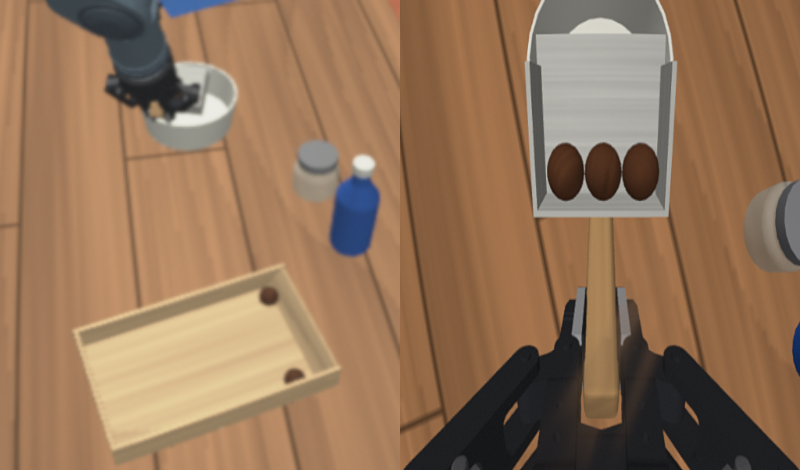

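All three are still in the pan and the tub is straight ahead. The two remaining balls are in the tray.

```bash
python3 - <<'E'
from tub import *
np.set_printoptions(precision=3,suppress=True)
print([inverse_kinematics(*dp(z,t)) for z,t in((.064,-.4),(.064,-.7))])
for z,t in((.1,.3),(.088,.15)):
    p,o=dp(z,t);movel(p,o,speed=.08)
print(read_time_s(),read_qpos(),read_ft_force())
for n in('wrist','side','scene'): cv2.imwrite(f'pics/j_{n}.png',read_camera(n)[:,:,::-1])
a=cv2.imread('pics/j_scene.png');b=cv2.imread('pics/j_wrist.png')
cv2.imwrite('pics/j.png',cv2.hconcat([cv2.resize(a[80:230,240:420],(400,400)),cv2.resize(b,(400,400))]))
E
```

```text
[array([-0.22 ,  0.409, -0.348,  1.794,  0.391,  1.292, -1.055]), array([-0.345,  0.594, -0.375,  1.591,  0.528,  1.632, -1.19 ])]
25.9333 [ 0.049  0.206 -0.262  2.087 -0.133  0.773 -0.433] [-0.329  0.03  -2.5  ]
```

View pics/j.png

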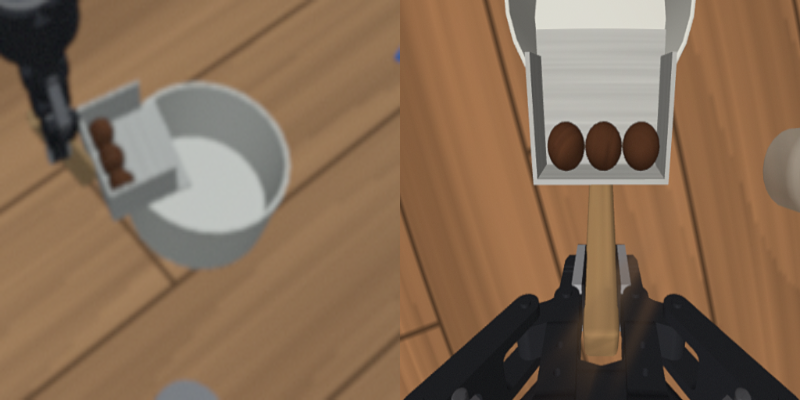

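The lip is well inside the tub's rim and centred. Tipping.

```bash
python3 - <<'E'
from tub import *
np.set_printoptions(precision=3,suppress=True)
for z,t in((.08,0.),(.07,-.25),(.062,-.5),(.062,-.7)):
    p,o=dp(z,t);movel(p,o,speed=.05 if t>-.4 else .08);print(t,read_time_s(),read_ft_force())
pause(.6)
for n in('wrist','side','scene'): cv2.imwrite(f'pics/k_{n}.png',read_camera(n)[:,:,::-1])
a=cv2.imread('pics/k_scene.png');b=cv2.imread('pics/k_wrist.png')
cv2.imwrite('pics/k.png',cv2.hconcat([cv2.resize(a[80:230,240:420],(400,400)),cv2.resize(b,(400,400))]))
E
```

```text
0.0 26.5167 [-0.236 -0.126 -1.663]
-0.25 27.2083 [ 0.453  0.184 -1.1  ]
-0.5 27.7333 [-0.256  0.369 -1.007]
-0.7 28.225 [-0.109 -0.473 -1.062]
```

View pics/k.png

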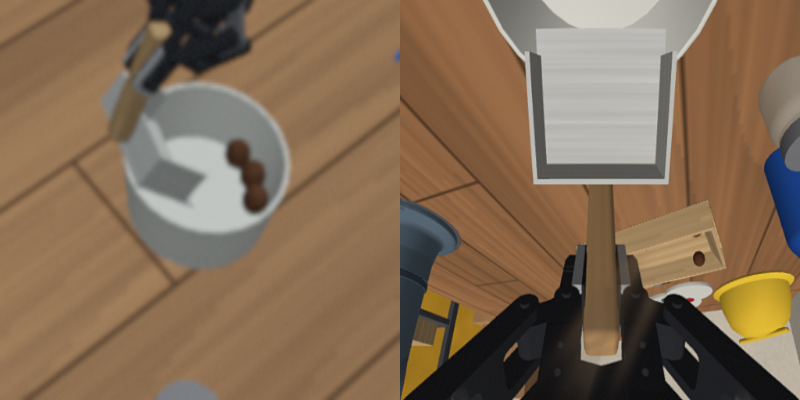

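Three balls are in the tub and the scoop is empty. Returning the scoop to its starting place.

```bash
python3 - <<'E'
from tub import *
np.set_printoptions(precision=3,suppress=True)
p,o=dp(.15,-.6,-.05);movel(p,o,speed=.12)
p,o=pose((.53,.1,.15),.6,-.2);movel(p,o,speed=.15)
S=lambda z,b=0:pose((.5092,-.0024,z),-.2859,0,(0,0,0),b)
p,o=S(.08);movel(p,o,speed=.15)
print(read_time_s(),read_qpos())
p,o=S(.008);movel(p,o,speed=.1)
f0=np.mean([read_ft_force() for _ in range(4)],0)
for z in(.004,.002,.001,0,-.001,-.002):
    p,o=S(z);movel(p,o,speed=.04);f=np.mean([read_ft_force() for _ in range(3)],0);print(z,f-f0)
    if f[2]-f0[2]>2.5:break
print(read_time_s())
for n in('wrist','side','scene'): cv2.imwrite(f'pics/l_{n}.png',read_camera(n)[:,:,::-1])
E
```

```text
31.925 [-0.142  0.098  0.001  2.176  0.009  0.851 -2.001]
0.004 [-0.219 -0.437 -0.849]
0.002 [-0.432 -0.613  0.357]
0.001 [-0.121  1.053  0.228]
0 [-0.514 -0.379 -0.664]
-0.001 [-0.22   0.255 -0.566]
-0.002 [-2.005  0.421  5.214]
34.2917
```

View pics/l_side.png

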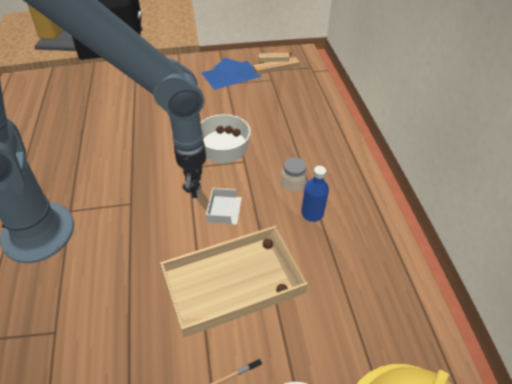

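The scoop is on the bench. Three balls show in the tub near (228,130) and two in the tray at (268,243) and (281,289). Releasing and backing straight up.

```bash
python3 - <<'E'
from tub import *
np.set_printoptions(precision=3,suppress=True)
p,o=pose((.5092,-.0024,-.0012),-.2859,0,(0,0,0));movel(p,o,speed=.03)
move_gripper(.085);pause(.2)
p=read_eef_pos();p[2]+=.14;movel(p,None,speed=.12)
pause(.5)
print(read_time_s(),read_finger_gap(),read_ft_force())
for n in('wrist','side','scene'): cv2.imwrite(f'pics/m_{n}.png',read_camera(n)[:,:,::-1])
a=cv2.imread('pics/m_scene.png');b=cv2.imread('pics/m_wrist.png')
cv2.imwrite('pics/m.png',cv2.hconcat([cv2.resize(a[90:350,40:400],(400,400)),cv2.resize(b,(400,400))]))
for nm in('ball0','tub'): print(nm,[(d['at'],round(d['confidence'],2)) for c in('scene','side') for d in look_for(c,nm)])
E
```

```text
37.375 0.08474866594095005 [0.641 0.575 0.09 ]
ball0 [([138.2, 309.2], 0.7), ([348.7, 138.2], 0.68), ([353.9, 146.2], 0.52), ([197.4, 263.6], 0.49), ([351.7, 158.0], 0.49), ([220.7, 130.1], 0.58), ([266.7, 243.5], 0.48), ([236.4, 131.1], 0.37)]
tub [([331.1, 146.5], 0.68), ([320.2, 245.5], 0.62), ([223.3, 141.1], 0.79), ([219.2, 204.0], 0.54)]
```

View pics/m.png

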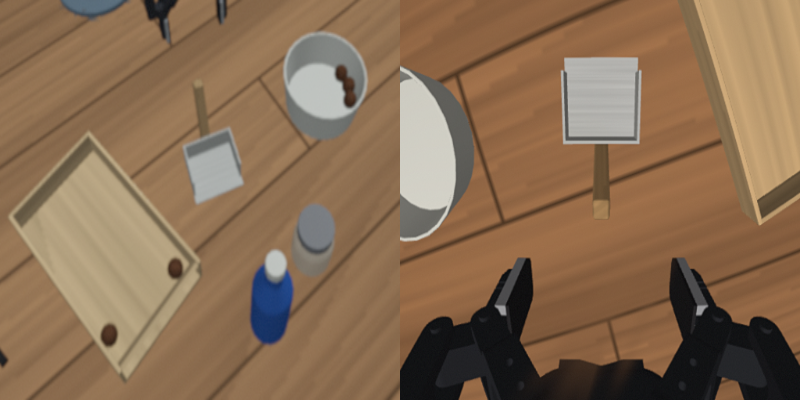

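View pics/m_side.png

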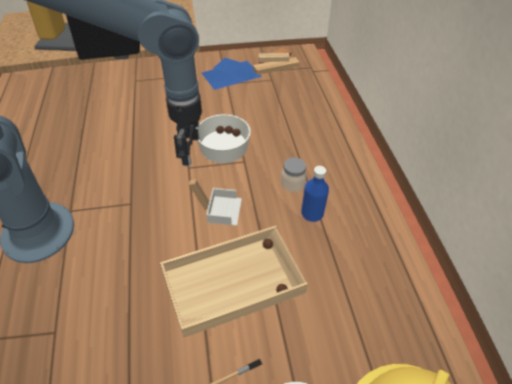

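The scoop lies flat, empty and clear of the open gripper. Three balls are in the tub and two in the tray, and nothing else moved.

```bash
python3 -c "
from bench import *
sign_off();print(read_time_s())"
```

```text
the job is handed in; nothing more can be done
the job is handed in; nothing more can be done
```

I scooped three balls in one pass, by pushing them up against the tray's sloped end wall, and tipped them into the tub. Then I put the empty scoop back down at its starting spot and let go. I handed in at about 37.5 s of the 72 s allowed; sign-off gives no verdict.

- **Balls:** The last pictures show three balls in the tub and the other two in the tray. In the scene picture the detector found all five. In the side picture it found only three of them, but all five are visible there by eye.
- **Scoop and gripper:** The scoop lies flat and empty on the bench, and the open gripper is well clear of it, with no contact force beyond sensor noise.
- **Tub, paint bottle and jar:** By eye they are where they started; I did not measure them again.
- **Disagreement:** The scoop touched the tray floor and the bench about 1.5 mm lower than my model predicted. I used the measured contact heights instead.

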